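# Hold the bolt head behind the bracket while the nut is run up

## Task

The nut runner on the far side of the beam is locked on, but its bolt only spins round with the nut. Reach down into the gap of the steel bracket on the near side, firmly grip the turning bolt's hex head and hold it from turning, without letting it slip, until the nut has run up tight and the socket has stopped; finish while still gripping the head. Leave the tools and other loose things on the bench and beam where they are.

Things in the scene. Friction and masses are not known exactly. Their poses are not given: they have to be found in the camera images.
- beam: timber beam 90 (x) x 520 (y) x 80 mm on two 22 mm bearers, its top 102 mm up. Origin on the bench under its middle; x points squarely across the beam, away from the robot, y along it, z up. A black iron holdfast, up to 140 mm high, presses on it 232 mm either side of the middle. A U-section steel bracket is bolted to its robot-facing side
- bracket_gap (a point): middle of the open top of the grey steel U bracket's gap, 105 mm up, x = -77 mm in the beam's frame (same axes). Gap 52 mm wide (x) and 290 mm long (y), open at the top and both ends; its floor is 28 mm above the bench. Legs 6 mm thick, both 105 mm high: the far one lies on the timber, the near one hides the bolt heads
- bolt_head: hex head of the loose, turning bolt, in the gap: bright steel, yellow mark, 30 mm across flats, 34.6 across corners, 13 mm thick. Origin at its centre on the bolt's axis, 72 mm up, x = -61.5, y = +65 or -65 mm in the beam's frame. The axis is level, along the beam's x. A 37 mm wide, 4 mm thick washer lies between it and the far leg; 35 mm of gap is free on its robot side
- tight_bolt: the other such bolt, already tight and still: dark head in the same gap, 130 mm along the beam from the turning one, with a bare nut on the beam's far side. Origin on the bench, under the beam's lengthwise middle plane (its head's centre at x = -61.5 mm, z = 72 mm from it). The two bolts may be either way round
- socket (a joint): angle (rad) of the cordless nut runner's dark socket, 42 mm wide with a yellow stripe, on the turning bolt's nut at the far side. The runner is locked on from the start; it grows at about 0.65 rad/s, dragging nut and bolt round, or 0.5 while the head is held, and stalls harmlessly when the nut is tight
- runup (a joint): how far the nut is screwed along the bolt, rad: 0 to 1.5 at the start, grows only while the head is held (9 to 13 s of holding), stops at 6.0 = tight. Squeezing the head turns it until two flats lie on the fingers. Holding it takes 0.08 N m while the nut runs, 0.3 N m when tight: a firm grip, about 40 N, does it
- pencil: flat red carpenter's pencil lying on top of the beam, 140 x 14 x 7 mm, origin under its middle
- spare_washer: spare washer lying on top of the beam, 37 mm across, 4 mm thick, origin under its centre
- mallet: wooden joiner's mallet lying on the bench, 310 mm long, 90 mm high, origin on the bench 30 mm behind the middle of its head, under the handle
- chisel: chisel lying on the bench, 275 mm long, 24 mm high, origin near the ferrule
- spanner: open spanner lying flat on the bench to the right of the beam, 200 mm long, origin under its middle
- glue: yellow glue bottle, 60 mm across, 160 mm high, origin under its centre
- tape: yellow tape measure standing on the bench, 70 x 36 x 62 mm, origin under its centre
- screw_tin: tin with paper label, 84 mm across, 75 mm high, origin under its centre

How it is judged:
By the outcome, as a careful person would: the job done as asked, in the order asked, and still so for the second after the job is handed in, while the arm keeps its last pose, push and grip.
It also fails if it takes over 51 s, if anything falls off the work surface, if the arm or the gripper's body presses on something with over 40 N, if the wrist force passes 120 N, or if a joint passes its speed limit or range.

## Robot

A 6-joint arm with a two-finger parallel gripper is mounted at the origin on the work surface. World frame = base frame: x ahead of the robot, y to its left, z up, the work surface at z = 0. Lengths are in m, angles in rad, forces in N, time in s.
With the tool pointing down it reaches from about 0.275 to 0.825 m from the base axis. Payload 5.2 kg.
Tool frame: the origin (TCP) lies between the finger pads; the fingertips stand 22 mm ahead of it and the grasp point (between the pads) lies 3 mm ahead of it; z points along the fingers, y is the line along which they close (so a half turn about z gives the same grasp; the last joint's range is limited). The gripper opens to 93 mm and grips with 3 to 60 N. Pads are 15 mm wide; open, the fingers measure 128 mm over their backs; the gripper's body (75 mm by 188 mm) begins 65 mm behind the grasp point.
Start: joints at [0.984, 0.259, 1.535, -0, 1.348, -0.203], TCP at [0.206, 0.51, 0.241] pointing down, gripper open.
Joint ranges: [-3.14, 3.14], [-0.91, 2.08], [0.19, 2.58], [-1.22, 4.36], [0.22, 2.71], [-3.12, 3.12]. Speed limits (rad/s): [2.57, 2.57, 3.14, 3.14, 3.14, 3.14].

## Interface

Orientations are given as a 3x3 rotation matrix whose columns are the frame's x, y, z axes.
In Python, from rig import sense, optics, finish_job gives the robot as it stands. The module is installed in compiled form; this text tells all that it offers.
- The arm moves only by the tool arm_command, never from a script. Its argument "moves" is a list of rows, each an object with "slide": the shift along the world's x, y, z in mm, a list of three; "spin": the turn about the world's z in rad; "hand": the opening, from 0 (shut) to 1 (fully open). A call has 1 to 12 rows; each row shifts and turns the commanded pose from where the row before left it; what a row does not reach is not made up. A row lasts 1/8 s, in which the tool goes at most 62.5 mm and 10.7 degrees, less where a joint would pass 70% of its speed; a pose out of reach is approached as far as the arm can. A call with a gripper value outside its range is refused whole. The fingers move at their own pace and stop on an object; "grip_force" is the grip in N (left out, the last holds). Time passes only in rows, so rows that do not move let the fingers close. It gives the time, the measured TCP pose, the force, the opening and the grip force at its end, in the units of the state.
- sense(): the state, without advancing time (a new reading comes with each control period).
- optics.snapshot(name): name is "side" or "top"; returns a dict with "pixels" (384x512x3 uint8, blue, green, red), "depth" (384x512 float32, m along the optical axis (not along the pixel's ray), 0 where there is no reading), "mtx" (3x3 intrinsics, pixels), "cam_to_world" (4x4, takes a point from camera to world coordinates). Camera axes: x right, y up, looking along -z (the intrinsics and any distortion apply to the point x, -y, -z); pixel columns grow to the right and rows downward; lengths in m; the calibration is good to about 2 mm. A picture is of the moment at which its call begins.
- finish_job(): hands the job in; it is judged then, once.
The state is a dict: "time": time; "q": joint angles; "joint_vel": joint speeds; "tau": joint torques, N m; "ee_pos": TCP position; "eef_rot": TCP orientation; "wrist_force": force on the tool from outside, world axes, zero at the start; "ft_torque": the same for the moment, N m; "gripper_width": opening from 0.0 (shut) to 1.0 (fully open); "grip_force": force on a finger pad.
Only numpy, scipy, OpenCV 4.12 (cv2) and the standard library are available. Lean on these libraries where they do the work, as an engineer would, in place of code of your own. Each camera call takes 0.05 s, during which the arm holds its last target. There are 200 camera calls.

## Working session

There is one attempt and no reset: what is moved stays moved. The work goes in short steps, Python scripts to look and compute and a tool call to move; the robot and the scene stay as the last step left them, time stands still between calls to the robot, and variables do not carry over. Pictures are saved under pics/ and viewed, at most 10 in all, crops included, and the job is handed in when it is done.

Besides the shell and the picture viewer there is one more tool, called after "Request:" as name(argument=value, ...), one argument or row to a line, values as JSON. arm_command: Moves the arm, as the interface text tells. Its arguments: {"type":"object","properties":{"moves":{"type":"array"},"grip_force":{"type":"number"}},"required":["moves"]}

```bash
mkdir -p pics; cat > h.py <<'E'
import numpy as np, cv2
from rig import sense, optics, finish_job
def snap(n,save=None):
    s=optics.snapshot(n)
    if save: cv2.imwrite('pics/'+save,s["pixels"])
    return s
def pts(s):
    d=s["depth"];K=s["mtx"];v,u=np.mgrid[:d.shape[0],:d.shape[1]]
    P=np.stack([(u-K[0,2])/K[0,0]*d,-(v-K[1,2])/K[1,1]*d,-d],-1)
    T=s["cam_to_world"];return P@T[:3,:3].T+T[:3,3]
E
python3 - <<'E'
from h import *
ims=[]
for n in("top","side"):
    s=snap(n,n+'0.png');np.savez(n+'0.npz',**s);ims.append(s["pixels"])
    print(n,s["mtx"].round(1).tolist(),s["cam_to_world"].round(3).tolist())
    P=pts(s);print([(u,v,P[v,u].round(3).tolist()) for u in range(60,512,100) for v in (100,200,300)])
print(sense())
E
```

```text
top [[435.8, 0.0, 254.6], [0.0, 435.8, 190.2], [0.0, 0.0, 1.0]] [[-0.001, 0.991, -0.136, 0.329], [-1.0, -0.002, -0.008, -0.016], [-0.008, 0.136, 0.991, 1.52], [0.0, 0.0, 0.0, 1.0]]
[(60, 100, [0.855, 0.683, 0.044]), (60, 200, [0.496, 0.649, 0.072]), (60, 300, [0.208, 0.472, 0.425]), (160, 100, [0.87, 0.34, -0.002]), (160, 200, [0.505, 0.331, -0.008]), (160, 300, [0.161, 0.319, 0.001]), (260, 100, [0.836, -0.023, 0.092]), (260, 200, [0.503, -0.023, 0.001]), (260, 300, [0.161, -0.022, -0.001]), (360, 100, [0.866, -0.384, 0.004]), (360, 200, [0.504, -0.374, -0.004]), (360, 300, [0.161, -0.362, -0.001]), (460, 100, [0.868, -0.748, -0.006]), (460, 200, [0.503, -0.723, -0.003]), (460, 300, [0.161, -0.701, -0.003])]
side [[489.3, 0.0, 248.1], [0.0, 489.3, 195.2], [0.0, 0.0, 1.0]] [[-0.895, 0.235, -0.379, -0.227], [-0.446, -0.502, 0.741, 1.471], [-0.016, 0.832, 0.554, 1.203], [0.0, 0.0, 0.0, 1.0]]
[(60, 100, [1.81, -0.298, 0.179]), (60, 200, [1.814, -0.129, -0.373]), (60, 300, [0.85, 0.731, 0.04]), (160, 100, [1.828, -1.19, -0.164]), (160, 200, [0.931, 0.058, -0.002]), (160, 300, [0.581, 0.5
[... 427 characters left out ...]
06,
        1.34803867e+00, -2.02770057e-01]), 'joint_vel': array([-0.00148873, -0.00306702, -0.00220115, -0.00011622,  0.00221118,
       -0.00116371]), 'tau': array([ 2.46746749e-03, -4.38206649e+01, -2.84641063e+01,  7.21912645e-02,
        3.62975872e-02, -7.87878162e-05]), 'ee_pos': array([0.20566325, 0.50960467, 0.2399239 ]), 'eef_rot': array([[-9.27236418e-01,  3.74475359e-01, -9.11431458e-04],
       [ 3.74476319e-01,  9.27235474e-01, -1.36459583e-03],
       [ 3.34104068e-04, -1.60661244e-03, -9.99998654e-01]]), 'wrist_force': array([1.13473   , 1.17631807, 0.27459881]), 'ft_torque': array([0.03026238, 0.00128827, 0.02886415]), 'grip_force': 0.0, 'gripper_width': 0.9992944181134159}
```

View pics/top0.png

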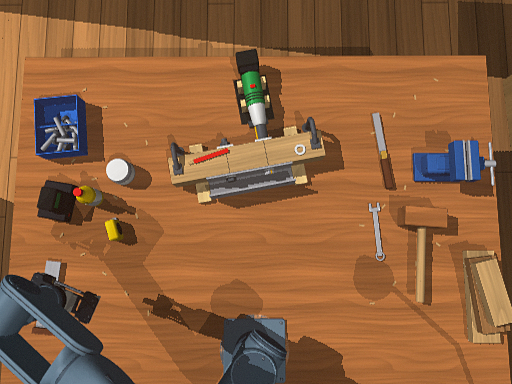

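View pics/side0.png

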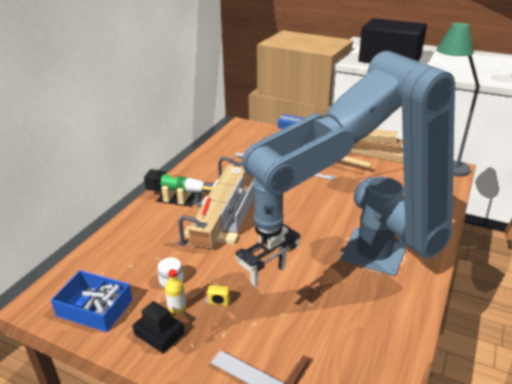

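The top view shows the beam at about (247,158), slightly rotated, with the gap at (250,182) and the runner's shank at about (263,132). Next I fit the beam top and zoom in on the gap.

```bash
python3 - <<'E'
from h import *
s=dict(np.load('top0.npz'));P=pts(s)
c=s["pixels"][110:215,155:345];cv2.imwrite('pics/crop0.png',cv2.resize(c,None,fx=4,fy=4,interpolation=cv2.INTER_CUBIC))
m=(abs(P[...,2]-.102)<.012);m[:110]=0;m[215:]=0;m[:,:155]=0;m[:,345:]=0
hsv=cv2.cvtColor(s["pixels"],cv2.COLOR_BGR2HSV)
w=m&(hsv[...,1]>60)&(hsv[...,2]>90)
w=cv2.morphologyEx(w.astype(np.uint8),cv2.MORPH_OPEN,np.ones((3,3)))
n,l,st,_=cv2.connectedComponentsWithStats(w);k=1+st[1:,4].argmax()
Q=P[l==k];print(len(Q),Q.mean(0),np.median(Q[:,2]))
# cast onto plane z=.102
K=s["mtx"];T=s["cam_to_world"]
v,u=np.nonzero(l==k)
r=np.stack([(u-K[0,2])/K[0,0],-(v-K[1,2])/K[1,1],-np.ones(len(u))],-1)@T[:3,:3].T
X=T[:3,3]+r*((.102-T[2,3])/r[:,2])[:,None]
print(cv2.minAreaRect((X[:,:2]*1000).astype(np.float32)))
def proj(p):
    q=(np.asarray(p)-T[:3,3])@T[:3,:3];return K[0,0]*q[0]/-q[2]+K[0,2],-K[1,1]*q[1]/-q[2]+K[1,2]
E
```

```text
3575 [0.63519342 0.03211093 0.10136564] 0.10123961520162283
((637.7064208984375, 23.102752685546875), (89.71426391601562, 518.3558349609375), 10.724516868591309)
```

View pics/crop0.png

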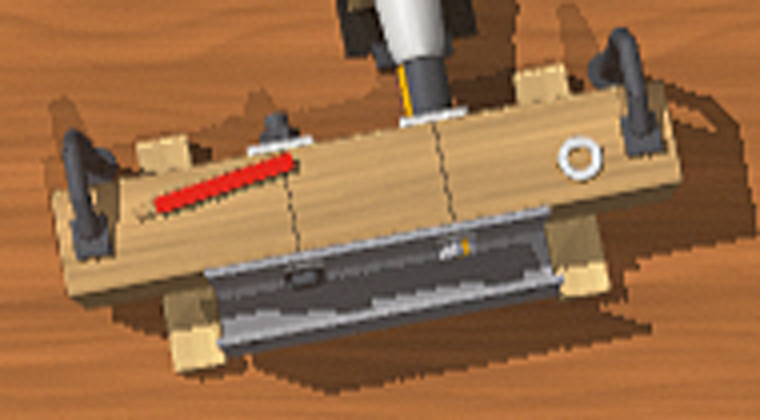

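The fit gives 90 x 518 mm, matching the beam. Centre is (638, 23) mm, yaw 10.7°. The bright, yellow-marked head is at crop (455,248), on the runner's side, so y = -65. Predicted head position is (589, -52, 72) mm. I'll ray-check it with the bright pixels and bracket edges, then move.

```bash
cat >> h.py <<'E'
def ray(s,u,v,z):
    K=s["mtx"];T=s["cam_to_world"];r=T[:3,:3]@[(u-K[0,2])/K[0,0],-(v-K[1,2])/K[1,1],-1]
    return T[:3,3]+r*(z-T[2,3])/r[2]
def tobeam(p,a=np.radians(10.72),o=(.6377,.0231)):
    d=np.asarray(p)[:2]-o;return np.round(1000*np.array([d[0]*np.cos(a)+d[1]*np.sin(a),-d[0]*np.sin(a)+d[1]*np.cos(a)]),1)
E
python3 - <<'E'
from h import *
s=dict(np.load('top0.npz'));P=pts(s)
for n,u,v,z in [('head',267.8,171.5,.086),('dark',231,179,.086),('washer on beam',299.7,149.2,.106),('leg far end L',206,178,.105),('leg far R',292,162.5,.105),('near L',210,195.5,.105),('near R',295,180,.105)]:
    p=ray(s,u,v,z);print(n,p.round(4),tobeam(p),P[int(v),int(u)].round(3))
E
```

```text
head [ 0.5894 -0.0486  0.086 ] [-60.7 -61.5] [ 0.592 -0.046  0.083]
dark [0.5643 0.0742 0.086 ] [-62.6  63.9] [0.564 0.074 0.089]
washer on beam [ 0.6607 -0.1542  0.106 ] [ -10.4 -178.5] [ 0.662 -0.152  0.104]
leg far end L [0.5647 0.1554 0.105 ] [-47.1 143.6] [0.564 0.155 0.106]
leg far R [ 0.616  -0.1283  0.105 ] [ -49.4 -144.7] [ 0.621 -0.129  0.09 ]
near L [0.5066 0.1415 0.105 ] [-106.8  140.7] [0.509 0.142 0.103]
near R [ 0.5575 -0.1374  0.105 ] [-108.7 -142.8] [ 0.559 -0.138  0.097]
```

Request:
arm_command(
  moves=[
    {"slide":[12,-18,5],"spin":0.03,"hand":1},
    {"slide":[22,-33,5],"spin":0.05,"hand":1},
    {"slide":[30,-45,0],"spin":0.05,"hand":1},
    {"slide":[32,-48,0],"spin":0.05,"hand":1},
    {"slide":[32,-48,0],"spin":0.05,"hand":1},
    {"slide":[32,-48,0],"spin":0.05,"hand":1},
    {"slide":[32,-48,0],"spin":0.05,"hand":1},
    {"slide":[32,-48,0],"spin":0.05,"hand":1},
    {"slide":[32,-48,0],"spin":0.05,"hand":1},
    {"slide":[32,-48,0],"spin":0.05,"hand":1},
    {"slide":[32,-48,0],"spin":0.05,"hand":1},
    {"slide":[30,-40,0],"spin":0.04,"hand":1},
  ],
  grip_force=50,
)

```text
time: 1.6
ee_pos: [0.5566, -0.0121, 0.2502]
eef_rot: [[-0.983, -0.185, -0.001], [-0.185, 0.983, 0.0], [0.001, 0.0, -1.0]]
wrist_force: [0.6, 0.4, 0.3]
gripper_width: 0.999
grip_force: 0.0
```

The checks agree within about 2 mm: bracket edges at x -48/-107 and ends at ±143, heads at x about -61. Target TCP is (586, -52, 75) mm, with the pads 3.5 mm to the robot side to clear the washer. I'll go above it first.

Request:
arm_command(
  moves=[
    {"slide":[15,-20,-20],"spin":0,"hand":1},
    {"slide":[14,-20,-40],"spin":0,"hand":1},
    {"slide":[0,0,-25],"spin":0,"hand":1},
    {"slide":[0,0,0],"spin":0,"hand":1},
  ],
)

```text
time: 2.1
ee_pos: [0.5832, -0.0498, 0.1629]
eef_rot: [[-0.983, -0.185, -0.006], [-0.185, 0.983, 0.002], [0.005, 0.003, -1.0]]
wrist_force: [0.1, -0.4, 0.4]
gripper_width: 0.998
grip_force: 0.0
```

```bash
python3 - <<'E'
from h import *
a=snap('top')["pixels"][110:215,175:365];b=snap('side')["pixels"][135:260,140:330]
b=cv2.resize(b,(570,375),interpolation=2);a=cv2.resize(a[:75],(570,225),interpolation=2)
cv2.imwrite('pics/hov.png',np.vstack([a,b]));x=sense();print(x['ee_pos'],tobeam(x['ee_pos']),x['eef_rot'].round(4).tolist(),x['wrist_force'])
E
```

```text
[ 0.58502343 -0.0499002   0.16611172] [-65.3 -61.9] [[-0.9827, -0.1853, -0.0], [-0.1853, 0.9827, -0.0], [0.0, 0.0, -1.0]] [-0.26688391  0.51742847 -0.10955001]
```

View pics/hov.png

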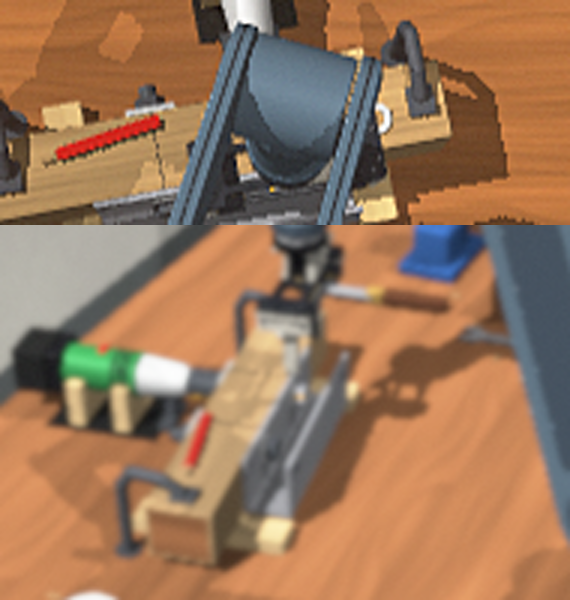

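The hover view shows the hand over the gap. In the side view the finger is at (298,365), lined up with the slot; the mark is still just visible in the top view at (272,187). Beam-frame TCP is (-65, -62). I'll nudge y by -2 and descend.

Request:
arm_command(
  moves=[
    {"slide":[0.5,-2,-15],"spin":0,"hand":1},
    {"slide":[0,0,-25],"spin":0,"hand":1},
    {"slide":[0,0,-25],"spin":0,"hand":1},
    {"slide":[0,0,-20],"spin":0,"hand":1},
    {"slide":[0,0,-6],"spin":0,"hand":1},
    {"slide":[0,0,0],"spin":0,"hand":1},
  ],
)

```text
time: 2.95
ee_pos: [0.5856, -0.0519, 0.0749]
eef_rot: [[-0.983, -0.185, 0.0], [-0.185, 0.983, -0.0], [-0.0, -0.0, -1.0]]
wrist_force: [0.3, 0.3, 0.5]
gripper_width: 1.001
grip_force: 0.0
```

No contact going down. Now closing.

Request:
arm_command(
  moves=[
    {"slide":[0,0,0],"spin":0,"hand":0.6},
    {"slide":[0,0,0],"spin":0,"hand":0.45},
    {"slide":[0,0,0],"spin":0,"hand":0.0},
    {"slide":[0,0,0],"spin":0,"hand":0},
    {"slide":[0,0,0],"spin":0,"hand":0},
    {"slide":[0,0,0],"spin":0,"hand":0},
    {"slide":[0,0,0],"spin":0,"hand":0},
    {"slide":[0,0,0],"spin":0,"hand":0},
  ],
  grip_force=50,
)

```text
time: 3.95
ee_pos: [0.5854, -0.0519, 0.0746]
eef_rot: [[-0.983, -0.185, -0.0], [-0.185, 0.983, 0.0], [0.0, 0.0, -1.0]]
wrist_force: [0.7, 0.3, 0.8]
gripper_width: 0.339
grip_force: 50.0
```

```bash
python3 - <<'E'
from h import *
s=snap('top','g1.png');x=sense();print({k:np.round(v,4).tolist() for k,v in x.items()},x['gripper_width']*93)
E
```

```text
{'time': 4.0, 'q': [-0.2782, 0.481, 1.6459, 0.0, 1.0147, -2.0352], 'joint_vel': [0.0011, -0.0015, -0.0002, 0.0013, -0.0007, 0.0], 'tau': [-0.2362, -50.9716, -23.373, -0.088, 0.0465, 0.0027], 'ee_pos': [0.5854, -0.052, 0.0746], 'eef_rot': [[-0.9827, -0.1851, -0.0], [-0.1851, 0.9827, 0.0], [0.0, 0.0, -1.0]], 'wrist_force': [0.3079, 0.266, 0.4374], 'ft_torque': [0.0565, 0.0297, -0.0579], 'grip_force': 50.0001, 'gripper_width': 0.342} 31.802512934405094
```

Request:
arm_command(
  moves=[
    {"slide":[0,0,0],"spin":0,"hand":0},
    {"slide":[0,0,0],"spin":0,"hand":0},
    {"slide":[0,0,0],"spin":0,"hand":0},
    {"slide":[0,0,0],"spin":0,"hand":0},
    {"slide":[0,0,0],"spin":0,"hand":0},
    {"slide":[0,0,0],"spin":0,"hand":0},
  ],
)

```text
time: 4.75
ee_pos: [0.5854, -0.0519, 0.0746]
eef_rot: [[-0.983, -0.185, -0.0], [-0.185, 0.983, 0.0], [0.0, 0.0, -1.0]]
wrist_force: [0.3, 1.0, -0.8]
gripper_width: 0.337
grip_force: 50.0
```

```bash
python3 - <<'E'
from h import *
x=sense();print(x['time'],x['gripper_width']*93,x['ft_torque'],x['wrist_force'],x['grip_force'])
s=snap('top');a=s["pixels"]
cv2.imwrite('pics/g2.png',cv2.resize(a[85:195,205:345],(760,597),interpolation=2))
E
```

```text
4.75 31.35573781709854 [ 0.08335064 -0.01363548  0.00450463] [ 0.33209627  1.01829835 -0.8109274 ] 49.99993868172169
```

View pics/g2.png

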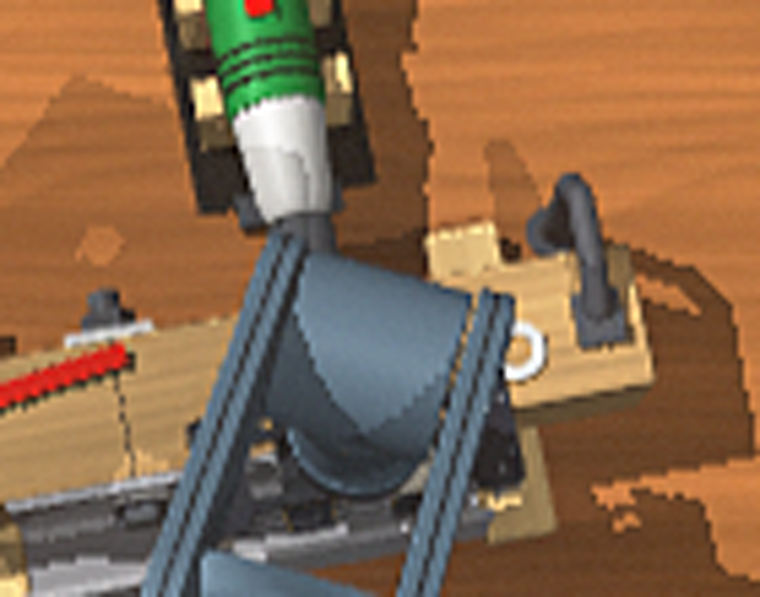

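The arm hides the head. The socket is visible at (312,232). The opening is steady at about 31.5 mm and the wrist moment about x is about 0.08 N m, which is the expected holding torque, so the head is held. I'll keep holding.

Request:
arm_command(
  moves=[
    {"slide":[0,0,0],"spin":0,"hand":0},
    {"slide":[0,0,0],"spin":0,"hand":0},
    {"slide":[0,0,0],"spin":0,"hand":0},
    {"slide":[0,0,0],"spin":0,"hand":0},
    {"slide":[0,0,0],"spin":0,"hand":0},
    {"slide":[0,0,0],"spin":0,"hand":0},
    {"slide":[0,0,0],"spin":0,"hand":0},
    {"slide":[0,0,0],"spin":0,"hand":0},
    {"slide":[0,0,0],"spin":0,"hand":0},
    {"slide":[0,0,0],"spin":0,"hand":0},
    {"slide":[0,0,0],"spin":0,"hand":0},
    {"slide":[0,0,0],"spin":0,"hand":0},
  ],
)

```text
time: 6.3
ee_pos: [0.5854, -0.052, 0.0747]
eef_rot: [[-0.983, -0.185, -0.0], [-0.185, 0.983, 0.0], [0.0, 0.0, -1.0]]
wrist_force: [-0.3, 1.1, -1.1]
gripper_width: 0.343
grip_force: 50.0
```

```bash
cat > st.py <<'E'
from h import *
# camera calls advance 0.05 s each: average the sensors over them and track the yellow on the socket
W=[];M=[];Y=[]
for i in range(6):
    s=optics.snapshot('top');x=sense();W.append(x['gripper_width']*93);M.append(x['ft_torque'])
    c=s["pixels"][118:140,250:280];h=cv2.cvtColor(c,cv2.COLOR_BGR2HSV)
    m=(h[...,0]>18)&(h[...,0]<32)&(h[...,1]>150)&(h[...,2]>110);Y.append((int(m.sum()),float((np.nonzero(m)[1].mean()+250).round(1)) if m.any() else 0))
print(x['time'],np.mean(W).round(2),np.std(W).round(2),np.mean(M,0).round(3),x['grip_force'],Y)
cv2.imwrite('sock_%05.2f.png'%x['time'],c)
E
python3 st.py
```

```text
6.6 31.69 0.14 [ 0.182  0.015 -0.004] 49.99992370605469 [(2, 266.0), (3, 266.7), (3, 266.7), (6, 266.3), (6, 266.3), (6, 266.3)]
```

Request:
arm_command(
  moves=[
    {"slide":[0,0,0],"spin":0,"hand":0},
    {"slide":[0,0,0],"spin":0,"hand":0},
    {"slide":[0,0,0],"spin":0,"hand":0},
    {"slide":[0,0,0],"spin":0,"hand":0},
    {"slide":[0,0,0],"spin":0,"hand":0},
    {"slide":[0,0,0],"spin":0,"hand":0},
    {"slide":[0,0,0],"spin":0,"hand":0},
    {"slide":[0,0,0],"spin":0,"hand":0},
    {"slide":[0,0,0],"spin":0,"hand":0},
    {"slide":[0,0,0],"spin":0,"hand":0},
    {"slide":[0,0,0],"spin":0,"hand":0},
    {"slide":[0,0,0],"spin":0,"hand":0},
  ],
)

```text
time: 8.1
ee_pos: [0.5854, -0.052, 0.0746]
eef_rot: [[-0.983, -0.185, -0.0], [-0.185, 0.983, 0.0], [0.0, 0.0, -1.0]]
wrist_force: [0.1, 1.5, -1.4]
gripper_width: 0.346
grip_force: 50.0
```

```bash
python3 st.py
```

```text
8.4 31.62 0.1 [0.21  0.094 0.024] 50.00001333653927 [(18, 264.1), (18, 264.0), (19, 263.9), (19, 263.8), (17, 263.8), (18, 263.7)]
```

Request:
arm_command(
  moves=[
    {"slide":[0,0,0],"spin":0,"hand":0},
    {"slide":[0,0,0],"spin":0,"hand":0},
    {"slide":[0,0,0],"spin":0,"hand":0},
    {"slide":[0,0,0],"spin":0,"hand":0},
    {"slide":[0,0,0],"spin":0,"hand":0},
    {"slide":[0,0,0],"spin":0,"hand":0},
    {"slide":[0,0,0],"spin":0,"hand":0},
    {"slide":[0,0,0],"spin":0,"hand":0},
    {"slide":[0,0,0],"spin":0,"hand":0},
    {"slide":[0,0,0],"spin":0,"hand":0},
    {"slide":[0,0,0],"spin":0,"hand":0},
    {"slide":[0,0,0],"spin":0,"hand":0},
  ],
)

```text
time: 9.9
ee_pos: [0.5854, -0.052, 0.0746]
eef_rot: [[-0.983, -0.185, -0.0], [-0.185, 0.983, -0.0], [0.0, -0.0, -1.0]]
wrist_force: [-1.1, 1.1, -0.1]
gripper_width: 0.343
grip_force: 50.0
```

```bash
python3 st.py
```

```text
10.2 31.62 0.24 [0.218 0.101 0.002] 49.99989174306393 [(11, 259.1), (10, 259.0), (10, 258.7), (9, 258.2), (10, 258.1), (10, 258.1)]
```

The stripe moves across the socket while the opening stays at 31.6 mm: the nut is running with the head held. Continuing.

Request:
arm_command(
  moves=[
    {"slide":[0,0,0],"spin":0,"hand":0},
    {"slide":[0,0,0],"spin":0,"hand":0},
    {"slide":[0,0,0],"spin":0,"hand":0},
    {"slide":[0,0,0],"spin":0,"hand":0},
    {"slide":[0,0,0],"spin":0,"hand":0},
    {"slide":[0,0,0],"spin":0,"hand":0},
    {"slide":[0,0,0],"spin":0,"hand":0},
    {"slide":[0,0,0],"spin":0,"hand":0},
    {"slide":[0,0,0],"spin":0,"hand":0},
    {"slide":[0,0,0],"spin":0,"hand":0},
    {"slide":[0,0,0],"spin":0,"hand":0},
    {"slide":[0,0,0],"spin":0,"hand":0},
  ],
)

```text
time: 11.7
ee_pos: [0.5854, -0.052, 0.0747]
eef_rot: [[-0.983, -0.185, 0.0], [-0.185, 0.983, -0.0], [-0.0, -0.0, -1.0]]
wrist_force: [-0.8, 1.8, -1.2]
gripper_width: 0.343
grip_force: 50.0
```

Request:
arm_command(
  moves=[
    {"slide":[0,0,0],"spin":0,"hand":0},
    {"slide":[0,0,0],"spin":0,"hand":0},
    {"slide":[0,0,0],"spin":0,"hand":0},
    {"slide":[0,0,0],"spin":0,"hand":0},
    {"slide":[0,0,0],"spin":0,"hand":0},
    {"slide":[0,0,0],"spin":0,"hand":0},
    {"slide":[0,0,0],"spin":0,"hand":0},
    {"slide":[0,0,0],"spin":0,"hand":0},
    {"slide":[0,0,0],"spin":0,"hand":0},
    {"slide":[0,0,0],"spin":0,"hand":0},
    {"slide":[0,0,0],"spin":0,"hand":0},
    {"slide":[0,0,0],"spin":0,"hand":0},
  ],
)

```text
time: 13.2
ee_pos: [0.5854, -0.052, 0.0746]
eef_rot: [[-0.983, -0.185, -0.0], [-0.185, 0.983, -0.0], [0.0, -0.0, -1.0]]
wrist_force: [-0.6, 1.7, -0.6]
gripper_width: 0.343
grip_force: 50.0
```

```bash
python3 st.py
```

```text
13.5 31.64 0.22 [ 0.027  0.124 -0.001] 49.999912083148956 [(0, 0), (0, 0), (0, 0), (0, 0), (0, 0), (0, 0)]
```

Request:
arm_command(
  moves=[
    {"slide":[0,0,0],"spin":0,"hand":0},
    {"slide":[0,0,0],"spin":0,"hand":0},
    {"slide":[0,0,0],"spin":0,"hand":0},
    {"slide":[0,0,0],"spin":0,"hand":0},
    {"slide":[0,0,0],"spin":0,"hand":0},
    {"slide":[0,0,0],"spin":0,"hand":0},
    {"slide":[0,0,0],"spin":0,"hand":0},
    {"slide":[0,0,0],"spin":0,"hand":0},
    {"slide":[0,0,0],"spin":0,"hand":0},
    {"slide":[0,0,0],"spin":0,"hand":0},
    {"slide":[0,0,0],"spin":0,"hand":0},
    {"slide":[0,0,0],"spin":0,"hand":0},
  ],
)

```text
time: 15.0
ee_pos: [0.5854, -0.052, 0.0746]
eef_rot: [[-0.983, -0.185, -0.0], [-0.185, 0.983, 0.0], [0.0, 0.0, -1.0]]
wrist_force: [-0.9, 2.1, -1.3]
gripper_width: 0.338
grip_force: 50.0
```

Request:
arm_command(
  moves=[
    {"slide":[0,0,0],"spin":0,"hand":0},
    {"slide":[0,0,0],"spin":0,"hand":0},
    {"slide":[0,0,0],"spin":0,"hand":0},
    {"slide":[0,0,0],"spin":0,"hand":0},
    {"slide":[0,0,0],"spin":0,"hand":0},
    {"slide":[0,0,0],"spin":0,"hand":0},
    {"slide":[0,0,0],"spin":0,"hand":0},
    {"slide":[0,0,0],"spin":0,"hand":0},
    {"slide":[0,0,0],"spin":0,"hand":0},
    {"slide":[0,0,0],"spin":0,"hand":0},
    {"slide":[0,0,0],"spin":0,"hand":0},
    {"slide":[0,0,0],"spin":0,"hand":0},
  ],
)

```text
time: 16.5
ee_pos: [0.5854, -0.052, 0.0747]
eef_rot: [[-0.983, -0.185, -0.0], [-0.185, 0.983, -0.0], [0.0, -0.0, -1.0]]
wrist_force: [-0.6, 0.6, -0.7]
gripper_width: 0.34
grip_force: 50.0
```

```bash
python3 st.py
```

```text
16.8 31.77 0.13 [ 0.028  0.133 -0.002] 49.99996930360794 [(0, 0), (0, 0), (0, 0), (0, 0), (0, 0), (0, 0)]
```

Request:
arm_command(
  moves=[
    {"slide":[0,0,0],"spin":0,"hand":0},
    {"slide":[0,0,0],"spin":0,"hand":0},
    {"slide":[0,0,0],"spin":0,"hand":0},
    {"slide":[0,0,0],"spin":0,"hand":0},
    {"slide":[0,0,0],"spin":0,"hand":0},
    {"slide":[0,0,0],"spin":0,"hand":0},
    {"slide":[0,0,0],"spin":0,"hand":0},
    {"slide":[0,0,0],"spin":0,"hand":0},
    {"slide":[0,0,0],"spin":0,"hand":0},
    {"slide":[0,0,0],"spin":0,"hand":0},
    {"slide":[0,0,0],"spin":0,"hand":0},
    {"slide":[0,0,0],"spin":0,"hand":0},
  ],
)

```text
time: 18.3
ee_pos: [0.5854, -0.052, 0.0747]
eef_rot: [[-0.983, -0.185, -0.0], [-0.185, 0.983, -0.0], [0.0, -0.0, -1.0]]
wrist_force: [-1.2, 2.1, -0.9]
gripper_width: 0.338
grip_force: 50.0
```

```bash
python3 st.py
```

```text
18.6 31.72 0.12 [-0.011  0.158  0.008] 50.00013805925846 [(0, 0), (0, 0), (0, 0), (0, 0), (0, 0), (0, 0)]
```

The stripe has rotated out of the top view. If the socket were still turning, it would reappear by about 19–24 s. I'll hold through that window and check both views.

```bash
python3 - <<'E'
from h import *
A=[optics.snapshot('side')["pixels"]]
for i in range(20): p=optics.snapshot('side')["pixels"]
A.append(p)
B=[optics.snapshot('top')["pixels"]]
for i in range(16): p=optics.snapshot('top')["pixels"]
B.append(p)
f=lambda c:cv2.resize(c,(380,290),interpolation=2)
cv2.imwrite('pics/stop.png',np.vstack([np.hstack([f(a[170:200,185:225]) for a in A]),np.hstack([f(b[118:141,247:278]) for b in B])]))
print(np.abs(A[0][170:200,185:225].astype(int)-A[1][170:200,185:225]).max(),np.abs(B[0][118:141,247:278].astype(int)-B[1][118:141,247:278]).max())
E
python3 st.py
```

```text
6 9
20.8 31.59 0.19 [0.001 0.165 0.008] 49.999984726309776 [(0, 0), (0, 0), (0, 0), (0, 0), (0, 0), (0, 0)]
```

View pics/stop.png

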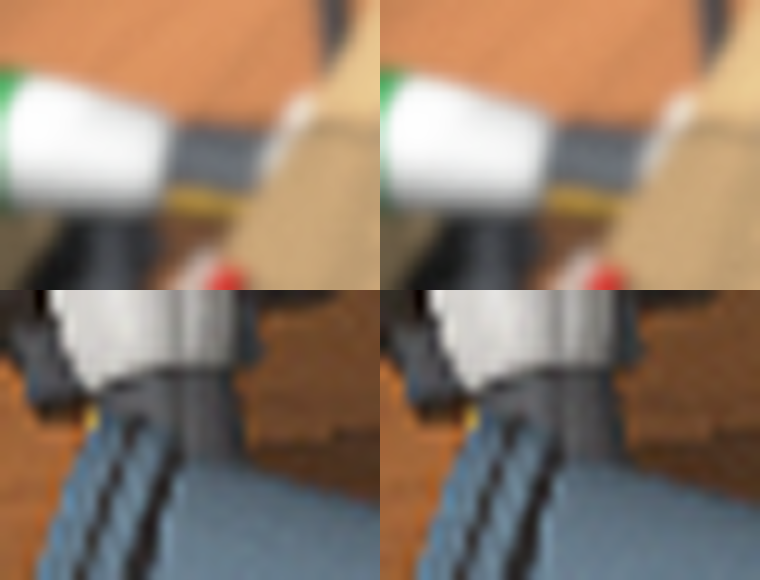

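Request:
arm_command(
  moves=[
    {"slide":[0,0,0],"spin":0,"hand":0},
    {"slide":[0,0,0],"spin":0,"hand":0},
    {"slide":[0,0,0],"spin":0,"hand":0},
    {"slide":[0,0,0],"spin":0,"hand":0},
    {"slide":[0,0,0],"spin":0,"hand":0},
    {"slide":[0,0,0],"spin":0,"hand":0},
    {"slide":[0,0,0],"spin":0,"hand":0},
    {"slide":[0,0,0],"spin":0,"hand":0},
    {"slide":[0,0,0],"spin":0,"hand":0},
    {"slide":[0,0,0],"spin":0,"hand":0},
    {"slide":[0,0,0],"spin":0,"hand":0},
    {"slide":[0,0,0],"spin":0,"hand":0},
  ],
)

```text
time: 22.3
ee_pos: [0.5854, -0.052, 0.0747]
eef_rot: [[-0.983, -0.185, -0.0], [-0.185, 0.983, -0.0], [0.0, -0.0, -1.0]]
wrist_force: [-1.2, 1.4, -0.4]
gripper_width: 0.347
grip_force: 50.0
```

```bash
python3 st.py
```

```text
22.6 31.84 0.09 [ 0.036  0.16  -0.012] 50.00010430812836 [(0, 0), (0, 0), (0, 0), (0, 0), (0, 0), (0, 0)]
```

The yellow stripe stays at side-view crop (205,203) in frames 1 s apart, with differences at noise level. The socket has stopped, the opening is unchanged at 31.7 mm, and the grip is 50 N. Handing in.

```bash
python3 -c "
from rig import finish_job
print(finish_job())"
```

```text
the job is handed in; nothing more can be done
None
```

I gripped the turning bolt's hex head at 50 N with no sign of slipping until the socket stopped turning, then handed the job in at about 22.6 s, still gripping the head; I didn't knowingly touch anything else.

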